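Set a maple strip under the foot of the bench thickness gauge

ROBOT

A 6-joint arm with a two-finger parallel gripper is mounted at the origin on a cart in front of the work surface, level with it; the furniture and walls round the work are solid. World frame = base frame: x ahead of the robot, y to its left, z up, the work surface at z = 0. Lengths are in mm, angles in rad, forces in N, time in s.
With the tool pointing down it reaches from about 350 to 725 mm from the base axis. Payload 6 kg.
Tool frame: the origin (TCP) lies between the finger pads; the fingertips stand 8 mm ahead of it and the grasp point (between the pads) lies 11 mm behind it; x points along the fingers, y is the direction in which the jaws open and shut, and the axes are right-handed (so a half turn about x gives the same grasp; the last joint's range is limited). The gripper opens to 85 mm and grips with 20 to 120 N. Pads are 22 mm wide; open, the fingers measure 114 mm over their backs; the gripper's body (76 mm by 85 mm) begins 54 mm behind the grasp point. The pads swing forward as they close: fully open they stand 13 mm farther back than shut.
Start: joints at [1.493, 0.04, 0.085, 0, -1.615, -0.334], TCP at [240.128, 549.83, 239.261] pointing down, gripper open.
Joint ranges: [-2.56, 2.56], [-1.29, 2.01], [-1.08, 1.49], [-3.29, 1.98], [-2.81, -0.18], [-2.99, 2.99]. Speed limits (rad/s): [2.57, 2.57, 3.01, 3.14, 3.14, 3.14].

INTERFACE

Orientations are given as a rotation vector (axis times angle).
In Python, from cell import bot gives the robot as it stands.
- The arm moves only by the shell command python3 -m creep 'ROWS' [FORCE]. ROWS is JSON, one flat list of numbers, 7 for each row, row after row: the shift along the tool's x, y, z in mm, then the turn, a rotation vector about the tool's x, y, z in rad, then the closure, from -1 (fully open) to 1 (shut). A call has 1 to 10 rows; each row shifts and turns the commanded pose from where the row before left it, along the tool's axes as they then stand; what a row does not reach is not made up. A row lasts 1/8 s, in which the tool goes at most 62.5 mm and 10.7 degrees, less where a joint would pass 70% of its speed; a pose out of reach is approached as far as the arm can. A call is refused whole if a number of a shift passes 62.5 or a number of a turn 0.188, either way. A call with a gripper value outside its range is refused whole. The fingers move at their own pace and stop on an object; FORCE is the grip in N (left out, the last holds). Time passes only in rows, so rows that do not move let the fingers close. It gives the time, the measured TCP pose, the force and the opening at its end, in the units of the state.
- bot.get_obs(): the state, without advancing time (a new reading comes with each control period).
- bot.camera(name): name is "scene" or "top" or "wrist"; returns (picture, depth): 400x640x3 uint8, blue, green, red; 400x640 float32, mm along the optical axis (not along the pixel's ray), 0 where there is no reading.
- bot.camera_model(name): a dict with "fx", "fy", "cx", "cy" (pixels), "dist" ([k1, k2, p1, p2, k3] as OpenCV has them; the pictures are not rectified), "T" (4x4, takes a point from camera to world coordinates). Camera axes: x right, y up, looking along -z (the intrinsics and any distortion apply to the point x, -y, -z); pixel columns grow to the right and rows downward; lengths in mm; the calibration is good to about 2 mm. A picture is of the moment at which its call begins: read the wrist's pose just before it. camera_model takes no time and is no camera call; for the wrist camera it gives the pose at the moment of the call.
- bot.hand_in(): hands the job in, once; it reports no verdict.
Trained networks look in the newest picture that a camera, given by its name, has taken for a name from the list of things; names that differ only in an ending like _2 or _b are one class to them, and where a whole thing is asked for, a point or a joint stands for the part that bears it (a point fixed in the world has none). Each returns a list of dicts, best first, with "p" (0 to 1); they miss things now and then, are a little off and sometimes report something else, mostly with a low value. They report only what shows in the picture. A call takes as long as a camera call.
- bot.outline_of(camera, label): "pixels" (400x640 bool, what is visible of it) and "position" ([column, row] in pixels, amid what is visible of it).
- bot.pinpoint(camera, label): "position" ([column, row] in pixels: a listed point, or the origin of a listed thing).
The state is a dict: "time_s": time; "joint_positions": joint angles; "dq": joint speeds; "joint_efforts": joint torques, N m; "tcp_pos": TCP position; "tool_rot": TCP orientation; "contact_force": force on the tool from outside, world axes, zero at the start; "ft_torque": the same for the moment, N m; "opening": opening from 0.0 (shut) to 1.0 (fully open).
Only numpy, scipy, OpenCV 4.12 (cv2) and the standard library are available. Lean on these libraries where they do the work, as an engineer would, in place of code of your own. Each camera call takes 0.05 s, during which the arm holds its last target.

TASK

Gauge the long maple strip on the bench thickness gauge: throw the little lever on top of the gauge head right over to raise the measuring foot, then slide the strip under the foot until its end is home against the end stop and its long side lies along the fence. Then swing the lever all the way back so that the foot comes down gently and rests on the strip. Leave the hammer, the thumb plane and the short strip where they are.

Things in the scene. Friction and masses are not known exactly. Their poses are not given: they have to be found in the camera images.
- gauge: Bench thickness gauge, fixed: grey base, ground steel table, column at the rear, dial gauge on an arm over the table. Origin on the bench top (z = 0) under the measuring foot; its x points from the front to the column, its y along the fence to the infeed end, z up. Table top at z 0.030, x -0.042 to 0.108, y -0.060 to 0.220. Points below are in this frame where so said
- fence (a point): Mid of the foot of the fence's front face, at gauge x 0.012, on the table top. The fence is a dark bar 8 mm high and 10 mm thick along gauge y from -0.055 to 0.200; the strip slides along its front (-x) face
- end_stop (a point): Foot of the end stop's face, at gauge y -0.045, on the table top: a dark block 10 mm high across the strip's track (gauge x -0.015 to 0.012), that the strip's leading end comes home against
- home (a point): Where strip_mid is when the strip is home: leading end on the end stop, rear long side on the fence, length along gauge y (gauge x 0, y 0.033, 9 mm above the table)
- dial (a point): Centre of the round dial case, 59 mm across (gauge y and z) and 30 mm deep (gauge x -0.016 to 0.014), at z 0.108, over the foot. An arm runs back from it to the 25 mm column at gauge x 0.085, 0.17 m high
- lever_pivot (a point): Pivot of the lift lever, at z 0.165; the lever turns about the gauge's x axis here
- lever_knob (a point): Centre of the black ball knob, 20 mm across, that ends the lift lever on top of the gauge head: a 7 mm round steel rod standing up from lever_pivot, knob centre 70 mm from it. Foot down, it leans 0.6 rad to the gauge's +y (infeed) side; thrown over, 0.6 rad to the -y side. Nothing stands near or above the knob; a sideways push at the knob takes about 1 to 3 N
- lift_lever (a joint): Angle of the lift lever in rad: 0 leans fully to the gauge's +y side (foot let down), 1.2 fully to the -y side (foot raised), a hard stop at each end. About the first 0.2 rad are free play. Friction holds it wherever it is left
- spindle (a joint): Height of the spindle in m above its lowest rest. At 0 the foot hangs 10 mm above the table, too low for the strip; with the lever right over it is about 0.0145 (foot 24.5 mm above the table); about 0.008 when the foot rests on the strip. A light spring and its weight (2 to 3 N) bring it down; the lever's fork only lifts it and leaves it free when lowered
- foot (a point): Centre of the underside of the measuring foot, a steel disc 15 mm across and 5 mm thick at the bottom of the spindle
- strip_mid (a point): Centre (half-way up) of the loose pale maple strip, 24 x 155 x 18 mm, about 70 g, its long side along its own y axis. It starts lying on the gauge's table at the infeed side of the foot, a little away from the fence and slightly askew
- small_hammer: Small hammer with a wooden handle, 243 mm long, lying on the bench to the right; bystander. Origin at its underside
- thumb_plane: Small brass-coloured thumb plane, 27 x 60 x 36 mm, standing to the right of the gauge; bystander. Origin at its underside
- short_strip: Shorter, wider pale wooden strip, 32 x 105 x 16 mm, lying on the bench to the right, in front of the hammer; bystander. Origin at its underside

How it is judged:
By the outcome, as a careful person would: the job done as asked, in the order asked, and still so for the second after the job is handed in, with the robot touching nothing.
It also fails if it takes over 56 s, if anything falls off the work surface, if the arm or the gripper's body presses on something with over 40 N, if the wrist force passes 120 N, or if a joint passes its speed limit or range.

## Working session

There is one attempt and no reset: what is moved stays moved. The work goes in short steps, Python scripts to look and compute and a shell command to move; the robot and the scene stay as the last step left them, time stands still between calls to the robot, and variables do not carry over. Pictures are saved under pics/ and viewed, and the job is handed in when it is done.

```bash
ls; mkdir -p pics
cat > h.py <<'E'
import numpy as np, cv2
from cell import bot
from scipy.spatial.transform import Rotation as R
def ray(m,px):
    K=np.array([[m['fx'],0,m['cx']],[0,m['fy'],m['cy']],[0,0,1.]])
    u=cv2.undistortPoints(np.array([[px]],float),K,np.array(m['dist'],float))[0,0]
    return np.array([u[0],-u[1],-1.])
def pt(m,px,d):
    T=np.array(m['T']); return T[:3,:3]@(ray(m,px)*d)+T[:3,3]
def atz(m,px,z):
    T=np.array(m['T']); r=T[:3,:3]@ray(m,px); o=T[:3,3]; return o+r*(z-o[2])/r[2]
def proj(m,P):
    T=np.array(m['T']); P=np.atleast_2d(P); c=(P-T[:3,3])@T[:3,:3]; c=c*[1,-1,-1]
    K=np.array([[m['fx'],0,m['cx']],[0,m['fy'],m['cy']],[0,0,1.]])
    return cv2.projectPoints(c,np.zeros(3),np.zeros(3),K,np.array(m['dist'],float))[0][:,0]
E
python3 - <<'E'
from h import *
o=bot.get_obs(); print({k:np.round(v,3) for k,v in o.items()})
for c in ['scene','top','wrist']:
    p,d=bot.camera(c); m=bot.camera_model(c); cv2.imwrite(f'pics/{c}0.png',p); np.save(f'd_{c}.npy',d)
    print(c,np.round(m['T'],3).tolist(),m['fx'])
    for l in ['gauge','fence','end_stop','home','dial','lever_pivot','lever_knob','foot','strip_mid']:
        r=bot.pinpoint(c,l)
        for q in r[:2]:
            x,y=q['position']; dd=d[int(np.clip(y,0,399)),int(np.clip(x,0,639))]
            print(l,round(q['p'],2),np.round(q['position'],1),np.round(pt(m,(x,y),dd),1))
E
```

```text
pics
{'time_s': np.float64(0.0), 'joint_positions': array([ 1.493,  0.041,  0.084, -0.   , -1.615, -0.334]), 'dq': array([ 0.   , -0.001, -0.002, -0.   ,  0.001,  0.001]), 'joint_efforts': array([-2.0000e-03, -3.6820e+01,  3.4741e+01,  6.9320e+00, -5.0000e-03,
       -0.0000e+00]), 'tcp_pos': array([239.958, 549.587, 238.254]), 'tool_rot': array([-1.995,  0.419,  1.996]), 'contact_force': array([-0.615,  0.149, -1.062]), 'ft_torque': array([ 0.026,  0.005, -0.014]), 'opening': np.float64(1.001)}
scene [[0.707, 0.349, -0.615, -156.173], [-0.708, 0.354, -0.611, -669.676], [0.004, 0.868, 0.497, 645.004], [0.0, 0.0, 0.0, 1.0]] 460.5824766920696
gauge 0.95 [284.2 232.6] [424.9  14.9  27.5]
gauge 0.41 [288.2 218.1] [456.6  35.3  44.4]
fence 0.58 [268.  209.2] [446.1  98.3  46.4]
fence 0.34 [254.4 203.2] [441.5 146.6  45. ]
end_stop 0.8 [301.9 227.4] [459.9  -8.9  37.2]
home 0.74 [277.9 214.9] [453.7  70.   39.2]
dial 0.63 [285.2 189.5] [444.9  29.1 130.3]
lever_pivot 0.85 [283.3 180.6] [437.3  25.8 157.5]
lever_pivot 0.42 [288.8 217.3] [460.8  37.8  43.7]
lever_knob 0.57 [267.5 144.9] [758
[... 360 characters left out ...]
0.86 [292.4 213.9] [453.1  28.6 171.3]
gauge 0.23 [273.3 218.4] [440.3  62.6 237.6]
fence 0.62 [259.8 214.4] [463.8 122.9  31.7]
fence 0.3 [348.8 234.3] [407.9 -99.8  30.6]
end_stop 0.64 [307.2 214.6] [460.2   3.2  28.9]
home 0.96 [281.2 218.5] [441.5  49.7 206.1]
dial 0.67 [285.4 216. ] [451.4  48.  133. ]
lever_pivot 0.76 [291.3 222. ] [442.5  43.6  30.3]
lever_knob 0.74 [417.4 181.4] [ 538.2 -280.1   16.4]
lever_knob 0.55 [273.6 220.7] [435.7  62.3 235.5]
foot 0.47 [271.3 219.8] [437.7  67.1 235.1]
strip_mid 0.94 [249.8 221.4] [445.7 145.2  50.9]
wrist [[-0.4, 0.878, 0.262, 306.606], [-0.916, -0.383, -0.114, 521.299], [0.0, -0.286, 0.958, 373.538], [0.0, 0.0, 0.0, 1.0]] 291.79941975695533
```

Run:
```python
import cv2
s=cv2.imread('pics/scene0.png');cv2.imwrite('pics/s1.png',cv2.resize(s[120:270,200:400],None,fx=4,fy=4,interpolation=2))
s=cv2.imread('pics/top0.png');cv2.imwrite('pics/t1.png',cv2.resize(s[150:300,210:410],None,fx=4,fy=4,interpolation=2))
```

```text
(no output)
```

View pics/scene0.png

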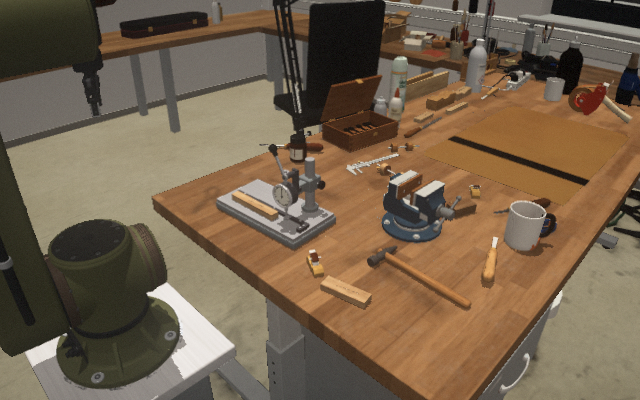

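```bash
sleep 0
```

```text
(no output)
```

View pics/top0.png

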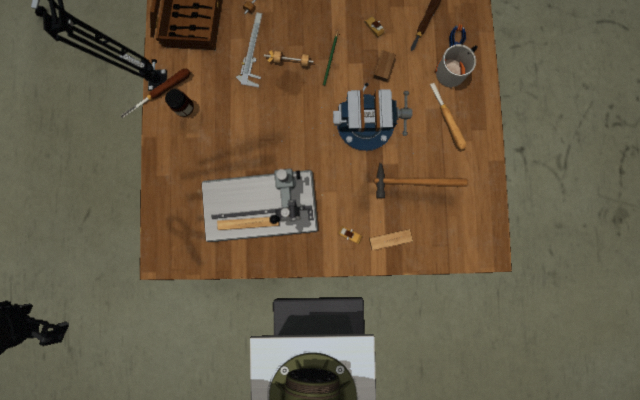

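View pics/wrist0.png

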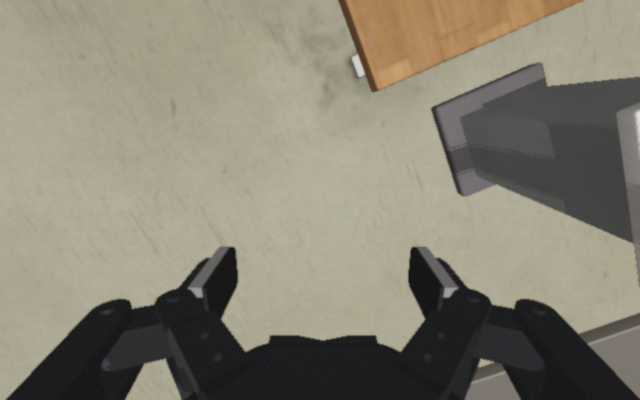

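View pics/s1.png

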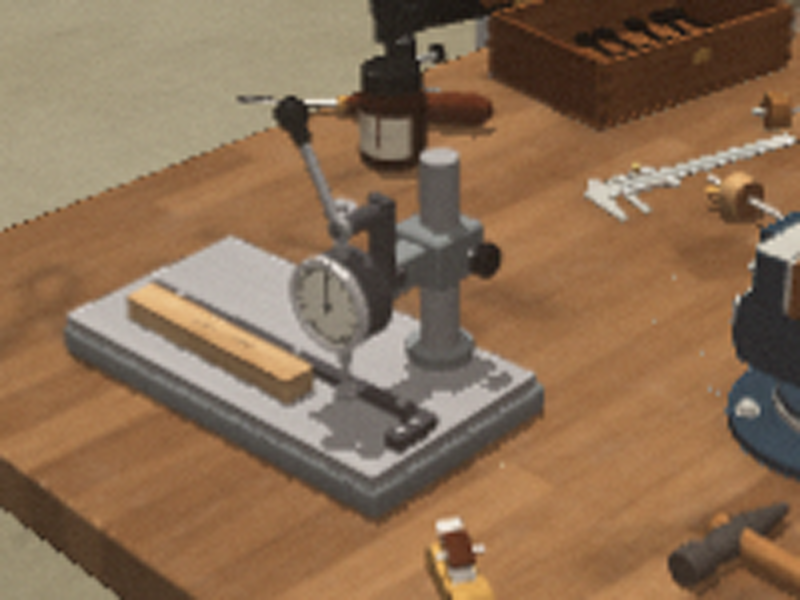

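View pics/t1.png

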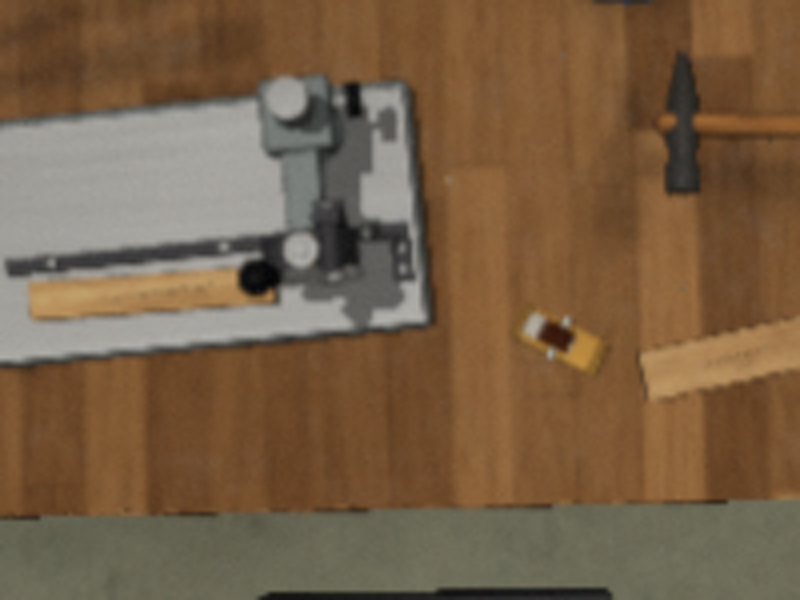

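```bash
cat >> h.py <<'E'
def cloud(m,d,r0=0,r1=400,c0=0,c1=640):
    K=np.array([[m['fx'],0,m['cx']],[0,m['fy'],m['cy']],[0,0,1.]])
    v,u=np.mgrid[r0:r1,c0:c1]; px=np.stack([u.ravel(),v.ravel()],1).astype(float)
    un=cv2.undistortPoints(px[:,None],K,np.array(m['dist'],float))[:,0]
    dd=d[r0:r1,c0:c1].ravel(); k=dd>0
    c=np.stack([un[:,0],-un[:,1],-np.ones(len(un))],1)*dd[:,None]
    T=np.array(m['T']); return (c@T[:3,:3].T+T[:3,3])[k],px[k]
E
python3 - <<'E'
from h import *
d=np.load('d_top.npy'); m=bot.camera_model('top')
P,px=cloud(m,d,150,270,180,340)
b=P[(abs(P[:,0]-600)<60)]; print('bench z',np.median(b[:,2]))
k=(P[:,2]>24)&(P[:,2]<36)
rect=cv2.minAreaRect(P[k][:,:2].astype(np.float32)); print(rect, cv2.boxPoints(rect), np.median(P[k][:,2]))
k=(P[:,2]>44)&(P[:,2]<54)&(P[:,0]<470)&(P[:,1]>80)
r=cv2.minAreaRect(P[k][:,:2].astype(np.float32)); print('strip',r,cv2.boxPoints(r),np.median(P[k][:,2]))
k=P[:,2]>225; print('knob',P[k].mean(0),k.sum(),P[k].max(0),P[k].min(0))
for l in ['strip_mid','lever_knob','gauge']:
  o=bot.outline_of('top',l)
  for q in o[:2]:
    M=q['pixels']; print(l,q['p'],q['position'],M.sum())
    k=M[px[:,1].astype(int),px[:,0].astype(int)]
    if k.sum()>5:
      r=cv2.minAreaRect(P[k][:,:2].astype(np.float32)); print(np.median(P[k],0),r)
ms=bot.camera_model('scene'); P,px=cloud(ms,np.load('d_scene.npy'),120,270,200,400)
k=(P[:,2]>26)&(P[:,2]<36)&(P[:,0]<600)
# plane check
print('scene table z',np.median(P[k][:,2])); r=cv2.minAreaRect(P[k][:,:2].astype(np.float32)); print(r)
k=(P[:,2]>200)&(P[:,0]<520);print('sc high',P[k].mean(0),k.sum())
E
```

```text
bench z 0.7060077838621055
((487.3421630859375, 128.9541473388672), (153.3232421875, 282.47088623046875), 3.7598507404327393) [[401.58408   264.85855  ]
 [420.10703   -17.004372 ]
 [573.1002     -6.9502563]
 [554.5773    274.91266  ]] 30.08761176882831
strip ((443.51019287109375, 154.9052734375), (24.204763412475586, 148.41358947753906), 2.6536080837249756) [[427.98517 228.47218]
 [434.85638  80.21774]
 [459.03522  81.33836]
 [452.164   229.5928 ]] 48.34331842120105
knob [440.76012374  63.48220314 232.49500227] 71 [450.02327964  72.92452357 237.64942618] [431.37069105  55.53337183 226.60835546]
strip_mid 0.8 [244.6, 222.4] 532
[442.16769235 163.23160186  48.02390555] ((443.1724853515625, 161.16265869140625), (26.998126983642578, 135.87123107910156), 4.6754655838012695)
lever_knob 0.47 [286.3, 218.4] 206
[444.94585752  40.98043905 189.5791678 ] ((447.3868103027344, 43.647422790527344), (30.07394027709961, 57.35359191894531), 35.0855598449707)
gauge 0.79 [263.3, 202.9] 6572
[489.36431847 116.37195403  30.6410986 ] ((489.716064453125, 129.78903198242188), (166.48077392578125, 298.775146484375), 4.349201679229736)
scene table z 28.941084596839858
((483.03302001953125, 78.55464172363281), (383.48046875, 171.6912384033203), 89.21660614013672)
sc high [436.10451339  55.13592967 221.86705984] 98
```

```bash
cat >> h.py <<'E'
def G(p,o=(459.6,47.0),yaw=0.0656):
    p=np.atleast_2d(p).astype(float); c,s=np.cos(yaw),np.sin(yaw)
    return np.c_[o[0]+c*p[:,0]-s*p[:,1],o[1]+s*p[:,0]+c*p[:,1],p[:,2]]
E
python3 - <<'E'
from h import *
L=[(-42,-60,30),(108,-60,30),(108,220,30),(-42,220,30),(85,0,170),(0,39.5,222.8),(0,0,165),(0,0,108),(12,-45,30),(12,200,38),(0,0,40)]
for c,(r,q) in {'top':(150,210),'scene':(120,200)}.items():
    m=bot.camera_model(c); im=cv2.imread(f'pics/{c}0.png'); d=np.load(f'd_{c}.npy'); uv=proj(m,G(L)); 
    cr=cv2.resize(im[r:r+150,q:q+200],None,fx=4,fy=4,interpolation=2)
    for i,(u,v) in enumerate(uv):
        x,y=int((u-q+.5)*4),int((v-r+.5)*4); cv2.drawMarker(cr,(x,y),(0,0,255),0,12); cv2.putText(cr,str(i),(x+5,y-5),0,.45,(255,0,0))
    cv2.imwrite(f'pics/{c}_p.png',cr); print(c,m['dist'],m['cx'],m['cy'])
E
```

```text
top [-0.09883687  0.          0.          0.          0.        ] 314.8098168103203 202.98747191403012
scene [-0.10482156  0.          0.          0.          0.        ] 316.6779384760555 194.26477292089066
```

View pics/top_p.png

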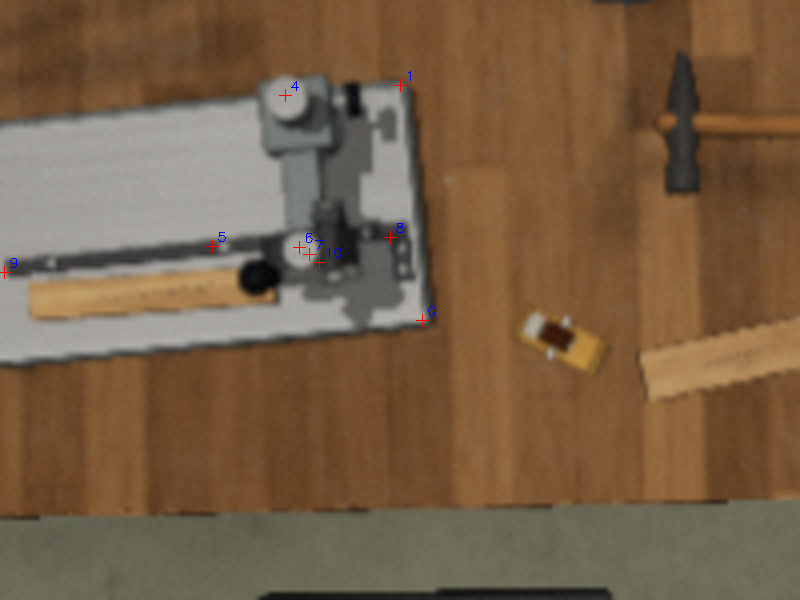

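View pics/scene_p.png

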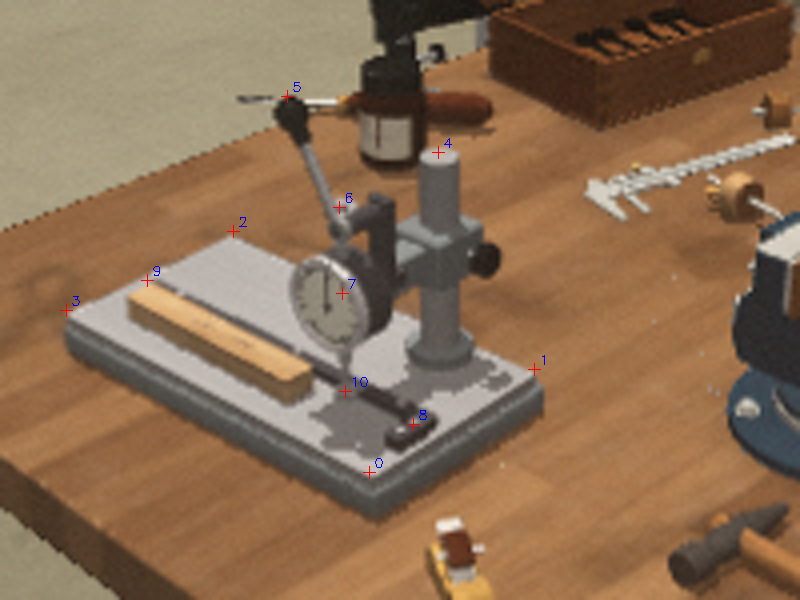

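Run:
```python
from h import *
c,s=np.cos(.0656),np.sin(.0656)
for n,(a) in {'top':(150,270,180,340),'scene':(120,270,200,400)}.items():
    m=bot.camera_model(n);P,px=cloud(m,np.load(f'd_{n}.npy'),*a)
    q=P[:,:2]-[459.6,47]; g=np.c_[q@[c,s],q@[-s,c],P[:,2]]
    k=(g[:,2]>130)&(abs(g[:,0])<60)&(abs(g[:,1])<80)
    o=np.argsort(px[k][:,1]*1000+px[k][:,0])
    print(n)
    for i in o[::(3 if n=='top' else 4)]: print(px[k][i].astype(int),g[k][i].round(),end='; ')
```

```text
top
[290 200] [ 24. -15. 166.]; [289 201] [ 22. -13. 169.]; [292 201] [ 21. -19. 170.]; [289 202] [ 19. -13. 171.]; [292 202] [ 18. -19. 173.]; [288 203] [ 17. -10. 172.]; [291 203] [ 17. -17. 170.]; [294 203] [ 16. -24. 173.]; [289 204] [ 14. -13. 175.]; [292 204] [ 14. -19. 173.]; [295 204] [ 15. -24. 156.]; [290 205] [ 12. -14. 171.]; [293 205] [ 12. -21. 169.]; [289 206] [ 10. -12. 172.]; [292 206] [ 10. -18. 169.]; [295 206] [ 13. -22. 133.]; [283 207] [ 13.   5. 133.]; [286 207] [ 12.  -2. 135.]; [289 207] [  8. -12. 172.]; [292 207] [  8. -18. 171.]; [277 208] [ 12.  20. 130.]; [282 208] [  8.   4. 168.]; [285 208] [  7.  -2. 167.]; [288 208] [  7.  -9. 164.]; [291 208] [  5. -16. 175.]; [294 208] [  6. -22. 163.]; [280 209] [  9.  13. 130.]; [283 209] [  5.   2. 166.]; [286 209] [  5.  -4. 166.]; [289 209] [  4. -11. 170.]; [292 209] [  3. -18. 169.]; [278 210] [  7.  17. 132.]; [281 210] [  4.   7. 166.]; [284 210] [  3.   0. 169.]; [287 210] [  2.  -7. 171.]; [290 210] [  2. -13. 170.]; [293 210] [  1. -20. 170.]; [278 211] [  5.  18. 132.]; [281 211] [  1.   7. 167.]; [284
[... 4537 characters left out ...]
 [284 183] [ -5.  -2. 137.]; [288 183] [  4.  -7. 136.]; [292 183] [ 12. -12. 134.]; [296 183] [ 11. -25. 139.]; [279 184] [-13.   6. 135.]; [283 184] [ -8.  -2. 136.]; [287 184] [ -0.  -8. 135.]; [291 184] [  7. -13. 134.]; [295 184] [ 10. -23. 136.]; [276 185] [-18.  11. 133.]; [280 185] [-15.   1. 135.]; [284 185] [-10.  -8. 136.]; [288 185] [ -1. -11. 134.]; [292 185] [  9. -14. 131.]; [297 185] [ 14. -26. 133.]; [279 186] [-18.   1. 134.]; [283 186] [-12.  -6. 134.]; [287 186] [ -3. -11. 132.]; [291 186] [  4. -16. 131.]; [280 187] [-16.  -1. 131.]; [284 187] [-17. -15. 137.]; [288 187] [ -5. -15. 131.]; [283 188] [-18. -12. 134.]; [287 188] [-10. -17. 132.]; [286 189] [-17. -21. 134.];
```

```bash
cat >> h.py <<'E'
YAW=0.0656
def state(): 
    o=bot.get_obs(); return o
def plan(target=None,g=None,yaw_y=None):
    """print tool-frame shift to world target (mm); rotation so tool y = gauge +-y, x down"""
    o=bot.get_obs(); Rm=R.from_rotvec(o['tool_rot']).as_matrix()
    t=G([g])[0] if g is not None else np.array(target,float)
    yg=np.array([-np.sin(YAW),np.cos(YAW),0]); x=np.array([0,0,-1.])
    for s in (1,-1):
        y=s*yg; D=np.stack([x,y,np.cross(x,y)],1)
        rv=R.from_matrix(Rm.T@D).as_rotvec()
        if np.linalg.norm(rv)<1.6: print('turn',rv.round(3),'sign',s)
    print('tool axes',Rm.T.round(3).tolist()); 
    p=np.array(o['tcp_pos']); c,sn=np.cos(YAW),np.sin(YAW); q=p[:2]-[459.6,47]
    print('t',round(float(o['time_s']),2),'tcp',p.round(1),'gauge',np.round([q@[c,sn],q@[-sn,c],p[2]],1),'F',np.round(o['contact_force'],1),'op',round(float(o['opening']),3))
    print('shift now-frame',(Rm.T@(t-p)).round(1),'q',np.round(o['joint_positions'],2))
E
python3 - <<'E'
from h import *
plan(g=(-18.5,18,300))
E
```

```text
turn [-0.477 -0.    -0.   ] sign -1
tool axes [[0.0, -0.0, -1.0], [-0.4, -0.916, 0.0], [-0.916, 0.4, -0.0]]
t 1.65 tcp [240.1 549.8 239.2] gauge [-186.   516.1  239.2] F [-0.  -0.6  0.3] op 1.004
shift now-frame [ -60.7  365.5 -377.7] q [ 1.49  0.04  0.08  0.   -1.62 -0.33]
```

```bash
python3 -m creep '[-21,0,0,-0.159,0,0,0.2, -20,0,0,-0.159,0,0,0.2, -20,0,0,-0.159,0,0,0.2, 0,45,-15,0,0,0,0.2, 0,45,-15,0,0,0,0.2, 0,45,-15,0,0,0,0.2, 0,45,-15,0,0,0,0.2, 0,45,-15,0,0,0,0.2]' 20; python3 -c "
from h import *
plan(g=(-18.5,18,300))"
```

```text
time_s: 2.65
tcp_pos: [330.0, 328.7, 300.5]
tool_rot: [2.189, 0.072, -2.188]
contact_force: [0.6, 0.3, -0.2]
opening: 0.397
turn [-0. -0.  0.] sign -1
tool axes [[0.0, 0.0, -1.0], [0.065, -0.998, -0.0], [-0.998, -0.065, -0.0]]
t 2.65 tcp [330.  328.7 300.5] gauge [-110.9  289.6  300.5] F [ 0.6  0.3 -0.2] op 0.397
shift now-frame [  0.4 271.6 -92.4] q [ 1.22 -0.3  -0.11  0.   -1.76  0.42]
```

```bash
python3 -m creep '[0,45,-15.4,0,0,0,0.2, 0,45,-15.4,0,0,0,0.2, 0,45,-15.4,0,0,0,0.2, 0,45,-15.4,0,0,0,0.2, 0,45,-15.4,0,0,0,0.2, 0,46.6,-15.4,0,0,0,0.2, 0,0,0,0,0,0,0.2]'; python3 -c "
from h import *
plan(g=(-18.5,18,222))
p,d=bot.camera('wrist');cv2.imwrite('pics/w2.png',p)
m=bot.camera_model('wrist')
for l in ['lever_knob','lever_pivot']:
  for q in bot.pinpoint('wrist',l)[:2]:
    print(l,q['p'],q['position'],atz(m,q['position'],223).round(1),atz(m,q['position'],165).round(1))
print(proj(m,G([(-18.5,18,223),(-18.5,-20.5,165)])))
print(G([(-18.5,18,223),(-18.5,-20.5,165)]))
"
```

```text
time_s: 3.52
tcp_pos: [440.1, 62.5, 300.4]
tool_rot: [2.191, 0.065, -2.19]
contact_force: [0.1, 0.2, -0.2]
opening: 0.396
turn [-0.005 -0.    -0.   ] sign -1
tool axes [[0.0, -0.0, -1.0], [0.06, -0.998, 0.0], [-0.998, -0.06, -0.0]]
t 3.52 tcp [440.1  62.5 300.4] gauge [-18.4  16.8 300.4] F [ 0.1  0.2 -0.2] op 0.396
shift now-frame [78.4 -1.2  0.1] q [ 0.6  -0.36 -0.16  0.   -1.77  1.03]
lever_knob 0.78 [326.0, 208.1] [440.6  61.9 223. ] [421.  60. 165.]
lever_knob 0.23 [370.1, 156.3] [482.3  32.5 223. ] [474.1  22.5 165. ]
lever_pivot 0.6 [357.9, 191.2] [455.5  38.9 223. ] [440.   30.6 165. ]
[[323.58238317 208.80284889]
 [363.63811465 189.01817991]]
[[439.95983853  63.74855389 223.        ]
 [442.48362749  25.33136386 165.        ]]
```

View pics/w2.png

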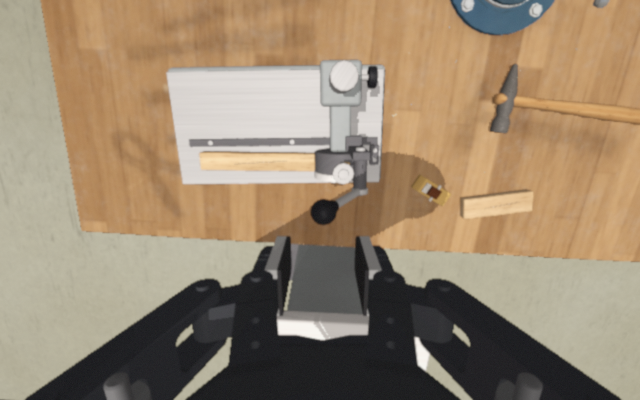

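Knob at (324,210) sits midway between the fingers (columns 280–365), as predicted. Descending to straddle it.

```bash
python3 -m creep '[30,0,0,0,0,0,0.2, 30,0,0,0,0,0,0.2, 18,0,0,0,0,0,0.2, 0,0,0,0,0,0,0.2]'; python3 -c "
from h import *
plan(g=(-18.5,-75,222))
p,d=bot.camera('wrist');cv2.imwrite('pics/w3.png',p)"; python3 -m creep '[0,8,0,0,0,0,0.2, 0,8,0,0,0,0,0.2, 0,8,0,0,0,0,0.2, 0,8,0,0,0,0,0.2]'
```

```text
time_s: 4.18
tcp_pos: [439.0, 65.6, 221.5]
tool_rot: [2.185, 0.072, -2.189]
contact_force: [-0.6, 0.1, 0.7]
opening: 0.397
turn [ 0.001  0.002 -0.001] sign -1
tool axes [[-0.001, -0.001, -1.0], [0.067, -0.998, 0.001], [-0.998, -0.067, 0.002]]
t 4.17 tcp [439.   65.6 221.5] gauge [-19.3  19.9 221.5] F [-0.6  0.1  0.7] op 0.397
shift now-frame [-0.4 94.9 -0.7] q [ 0.61 -0.39 -0.32  0.   -1.64  1.03]
time_s: 4.72
tcp_pos: [441.8, 32.8, 222.8]
tool_rot: [2.19, 0.072, -2.188]
contact_force: [0.1, 3.2, 2.8]
opening: 0.398
```

View pics/w3.png

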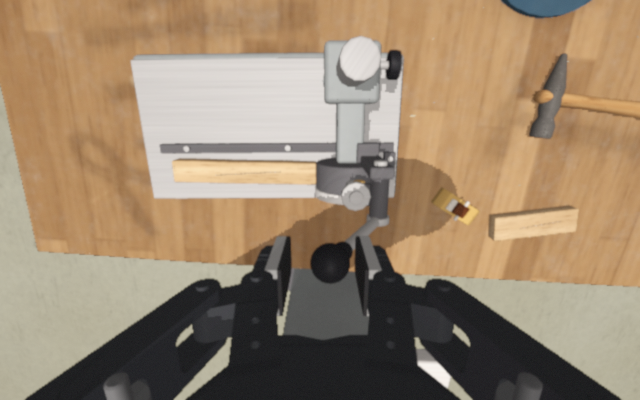

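The knob (330,262) is between the fingers and the push is about 3 N. Continuing.

```bash
python3 -m creep '[0,8,0,0,0,0,0.2, 0,8,0,0,0,0,0.2, 0,8,0,0,0,0,0.2, 0,8,0,0,0,0,0.2, 0,8,0,0,0,0,0.2, 0,4,0,0,0,0,0.2]';python3 -c "
from h import *
plan(g=(-18.5,-67,222))"; python3 -m creep '[0,3,0,0,0,0,0.2, 0,2,0,0,0,0,0.2]';python3 -c "
from h import *
plan(g=(-18.5,-67,222))"
```

```text
time_s: 5.48
tcp_pos: [444.2, -11.0, 221.6]
tool_rot: [2.187, 0.071, -2.19]
contact_force: [-1.2, 3.9, -1.6]
opening: 0.4
turn [-0.001  0.001  0.   ] sign -1
tool axes [[-0.001, -0.0, -1.0], [0.065, -0.998, -0.0], [-0.998, -0.065, 0.001]]
t 5.47 tcp [444.2 -11.  221.6] gauge [-19.2 -56.9 221.6] F [-1.2  3.9 -1.6] op 0.4
shift now-frame [-0.4 10.1 -0.7] q [ 0.43 -0.39 -0.32 -0.   -1.64  1.2 ]
time_s: 5.72
tcp_pos: [444.7, -15.6, 222.0]
tool_rot: [2.188, 0.072, -2.189]
contact_force: [-0.5, 3.4, -3.7]
opening: 0.402
turn [-0.  0.  0.] sign -1
tool axes [[-0.001, 0.0, -1.0], [0.065, -0.998, -0.0], [-0.998, -0.065, 0.0]]
t 5.72 tcp [444.7 -15.6 222. ] gauge [-19.  -61.5 222. ] F [-0.5  3.4 -3.7] op 0.402
shift now-frame [ 0.   5.5 -0.5] q [ 0.42 -0.39 -0.32 -0.   -1.64  1.21]
```

```bash
python3 -m creep '[0,3,0,0,0,0,0.2, 0,1.5,0,0,0,0,0.2]'; python3 -m creep '[0,1.5,0,0,0,0,0.2]';python3 -m creep '[0,1.5,0,0,0,0,0.2]'
```

```text
time_s: 5.98
tcp_pos: [445.0, -19.8, 221.9]
tool_rot: [2.188, 0.072, -2.189]
contact_force: [-0.9, 7.6, -4.1]
opening: 0.402
time_s: 6.1
tcp_pos: [445.1, -20.2, 221.7]
tool_rot: [2.189, 0.076, -2.189]
contact_force: [-1.7, 12.2, -2.2]
opening: 0.398
time_s: 6.22
tcp_pos: [445.2, -20.6, 221.6]
tool_rot: [2.189, 0.08, -2.19]
contact_force: [-3.7, 17.2, -2.3]
opening: 0.399
```

Hard stop reached. Backing off and raising.

```bash
python3 -m creep '[0,-5,0,0,0,0,0.2, 0,-6,0,0,0,0,0.2, -40,0,0,0,0,0,0.2, -50,0,0,0,0,0,0.6, 0,-60,0,0,0,0,1, 0,-60,0,0,0,0,1, 0,-40,0,0,0,0,1]';python3 - <<'E'
from h import *
plan(g=(-45,105,300))
c,s=np.cos(YAW),np.sin(YAW)
for n,(r,q) in {'top':(150,180),'scene':(120,200)}.items():
    p,d=bot.camera(n); cv2.imwrite(f'pics/{n}_4.png',cv2.resize(p[r:r+150,q:q+200],None,fx=4,fy=4,interpolation=2)); np.save(f'd4_{n}.npy',d)
    m=bot.camera_model(n); P,px=cloud(m,d,150,260,180,340)
    g=np.c_[(P[:,:2]-[459.6,47])@[c,s],(P[:,:2]-[459.6,47])@[-s,c],P[:,2]]
    for q in bot.outline_of(n,'strip_mid')[:1]:
        M=q['pixels']; k=M[px[:,1].astype(int),px[:,0].astype(int)]&(abs(g[:,2]-48)<(6 if n=='top' else 4))
        print(n,q['p'],k.sum(),cv2.boxPoints(cv2.minAreaRect(g[k][:,:2].astype(np.float32))).round(1).tolist())
E
```

```text
time_s: 7.1
tcp_pos: [433.9, 149.1, 312.9]
tool_rot: [2.189, 0.071, -2.186]
contact_force: [0.6, 0.2, 0.4]
opening: -0.0
turn [ 0.    -0.001 -0.001] sign -1
tool axes [[0.001, -0.001, -1.0], [0.066, -0.998, 0.001], [-0.998, -0.066, -0.001]]
t 7.1 tcp [433.9 149.1 312.9] gauge [-19.  103.6 312.9] F [0.6 0.2 0.4] op -0.0
shift now-frame [12.8 -1.4 26.1] q [ 0.77 -0.32 -0.1   0.   -1.79  0.86]
top 0.97 361 [[-22.200000762939453, 31.5], [1.7000000476837158, 31.100000381469727], [3.799999952316284, 162.0], [-20.100000381469727, 162.39999389648438]]
scene 0.9 309 [[-26.100000381469727, 181.0], [-25.899999618530273, 24.799999237060547], [0.5, 24.799999237060547], [0.30000001192092896, 181.0]]
```

View pics/top_4.png

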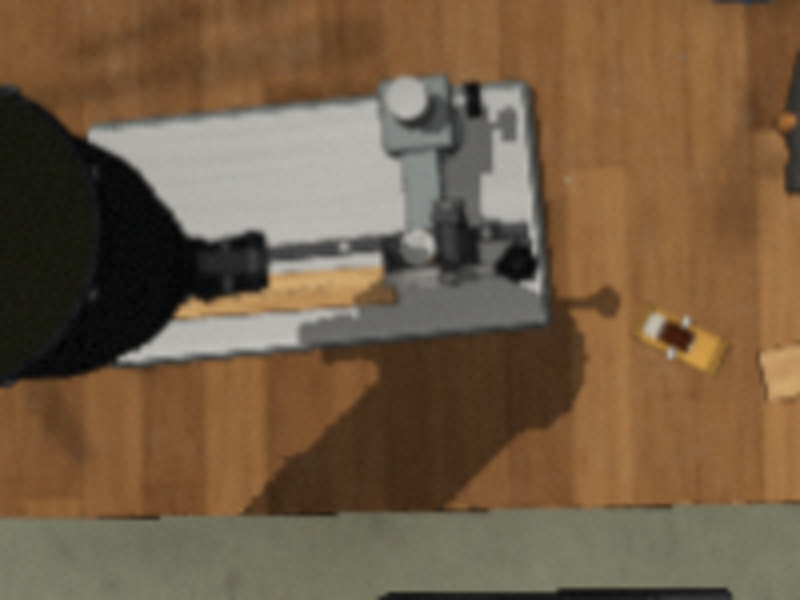

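View pics/scene_4.png

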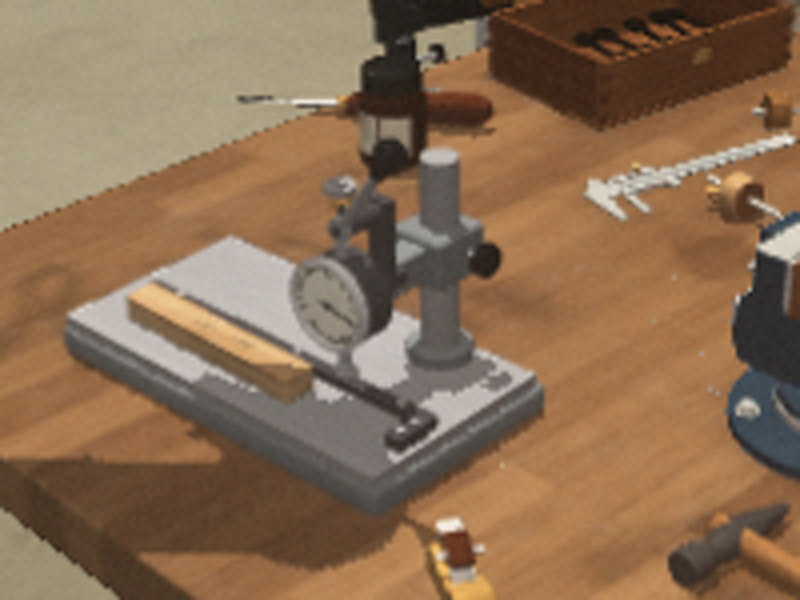

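The knob has gone over to the −y side, the foot is visibly raised, and the strip hasn't moved. Next is a side push onto the fence.

```bash
python3 -m creep '[30,0,18,0,0,0,1, 45,0,18,0,0,0,1, 45,0,0,0,0,0,1, 45,0,0,0,0,0,1, 45,0,0,0,0,0,1, 35,0,0,0,0,0,1, 14,0,0,0,0,0,1,9,0,0,0,0,0,1,0,0,0,0,0,0,1]';python3 - <<'E'
from h import *
plan(g=(-23-11,103,44))
E
```

```text
time_s: 8.43
tcp_pos: [398.7, 145.1, 45.0]
tool_rot: [2.189, 0.071, -2.188]
contact_force: [1.1, 0.0, -0.4]
opening: 0.001
turn [-0.001 -0.001  0.   ] sign -1
tool axes [[0.001, 0.0, -1.0], [0.065, -0.998, -0.0], [-0.998, -0.065, -0.001]]
t 8.43 tcp [398.7 145.1  45. ] gauge [-54.4 101.9  45. ] F [ 1.1  0.  -0.4] op 0.001
shift now-frame [  1.   -1.1 -20.4] q [ 0.83 -0.41 -0.66  0.   -1.32  0.8 ]
```

```bash
python3 -m creep '[0,0,-6,0,0,0,1, 0,0,-6,0,0,0,1, 0,0,-4,0,0,0,1, 0,0,-4,0,0,0,1, 0,0,-3,0,0,0,1, 0,0,-3,0,0,0,1, 0,0,-1,0,0,0,1]';python3 - <<'E'
from h import *
plan(g=(-23,103,44))
p,d=bot.camera('wrist');cv2.imwrite('pics/w5.png',p)
E
python3 -m creep '[0,0,-1.5,0,0,0,1]';python3 -m creep '[0,0,-1.5,0,0,0,1]'
```

```text
time_s: 9.3
tcp_pos: [425.2, 146.9, 44.3]
tool_rot: [2.188, 0.071, -2.188]
contact_force: [-1.3, -0.7, 1.1]
opening: -0.0
turn [-0.  0. -0.] sign -1
tool axes [[-0.0, -0.0, -1.0], [0.065, -0.998, 0.0], [-0.998, -0.065, 0.0]]
t 9.3 tcp [425.2 146.9  44.3] gauge [-27.7 101.9  44.3] F [-1.3 -0.7  1.1] op -0.0
shift now-frame [ 0.3 -1.1 -4.7] q [ 0.78 -0.32 -0.6   0.   -1.29  0.85]
time_s: 9.48
tcp_pos: [426.6, 147.0, 44.2]
tool_rot: [2.188, 0.071, -2.188]
contact_force: [-4.9, 0.1, 2.8]
opening: 0.002
time_s: 9.6
tcp_pos: [426.7, 146.9, 44.2]
tool_rot: [2.184, 0.071, -2.192]
contact_force: [-16.2, 0.6, 9.8]
opening: -0.001
```

View pics/w5.png

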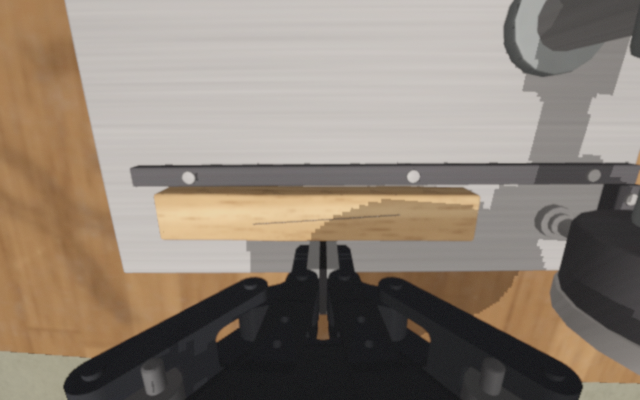

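```bash
python3 -m creep '[0,0,9,0,0,0,1, -20,0,0,0,0,0,1, -25,-30,0,0,0,0,1, 0,-40,-10,0,0,0,1, 0,-36,-18,0,0,0,1, 0,0,-5,0,0,0,1, 25,0,0,0,0,0,1, 20,0,0,0,0,0,1,0,0,0,0,0,0,1]';python3 - <<'E'
from h import *
plan(g=(-6,196,44))
p,d=bot.camera('wrist');cv2.imwrite('pics/w6.png',p)
E
```

```text
time_s: 10.72
tcp_pos: [444.3, 253.1, 42.8]
tool_rot: [2.185, 0.068, -2.19]
contact_force: [0.2, 0.2, -0.8]
opening: -0.001
turn [-0.001  0.002 -0.002] sign -1
tool axes [[-0.002, -0.002, -1.0], [0.065, -0.998, 0.002], [-0.998, -0.065, 0.002]]
t 10.72 tcp [444.3 253.1  42.8] gauge [ -1.8 206.6  42.8] F [ 0.2  0.2 -0.8] op -0.001
shift now-frame [-1.2 10.6  4.2] q [ 0.91 -0.13 -0.44 -0.   -1.26  0.72]
```

View pics/w6.png

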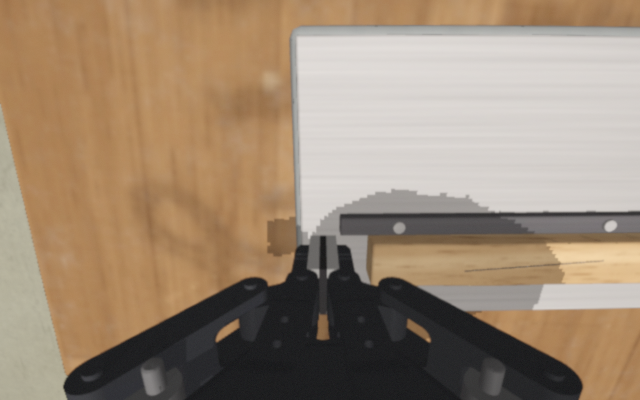

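```bash
python3 -m creep '[-1.5,0,6,0,0,0,1, 0,6,0,0,0,0,1, 0,6,0,0,0,0,1, 0,6,0,0,0,0,1, 0,6,0,0,0,0,1, 0,6,0,0,0,0,1, 0,6,0,0,0,0,1]';python3 - <<'E'
from h import *
plan(g=(-8,126,44))
p,d=bot.camera('wrist');cv2.imwrite('pics/w7.png',p)
E
```

```text
time_s: 11.65
tcp_pos: [441.9, 218.1, 46.2]
tool_rot: [2.189, 0.072, -2.188]
contact_force: [-1.1, 3.0, 2.5]
opening: 0.003
turn [-0.    -0.001  0.001] sign -1
tool axes [[0.001, 0.001, -1.0], [0.065, -0.998, -0.001], [-0.998, -0.065, -0.001]]
t 11.65 tcp [441.9 218.1  46.2] gauge [ -6.5 171.9  46.2] F [-1.1  3.   2.5] op 0.003
shift now-frame [ 2.2 45.9  1.5] q [ 0.87 -0.19 -0.49  0.   -1.27  0.77]
```

View pics/w7.png

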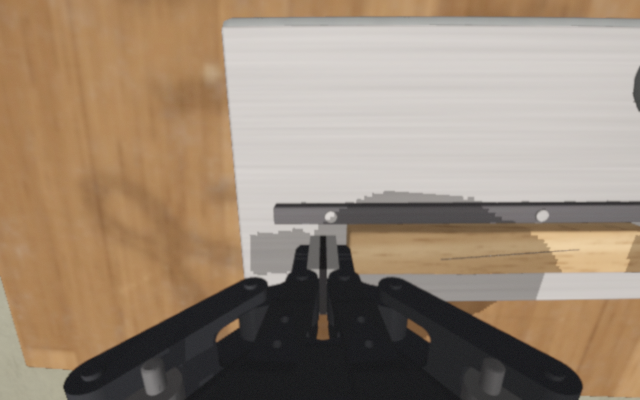

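The strip (end at column 348) is moving along the fence, and the fingers are in contact. Continuing.

```bash
python3 -m creep '[0.3,6,0.2,0,0,0,1, 0,6,0,0,0,0,1, 0,6,0,0,0,0,1, 0,6,0,0,0,0,1, 0,5,0,0,0,0,1]'; python3 -m creep '[0,4,0,0,0,0,1,0,3,0,0,0,0,1]'
python3 - <<'E'
from h import *
plan(g=(-8,126,44))
p,d=bot.camera('wrist');cv2.imwrite('pics/w8.png',p)
p,d=bot.camera('scene');cv2.imwrite('pics/s8.png',cv2.resize(p[120:270,200:400],None,fx=4,fy=4,interpolation=2))
E
```

```text
time_s: 12.32
tcp_pos: [443.7, 189.2, 46.1]
tool_rot: [2.19, 0.073, -2.187]
contact_force: [0.2, 4.2, 5.7]
opening: -0.002
time_s: 12.58
tcp_pos: [444.2, 182.3, 46.1]
tool_rot: [2.19, 0.072, -2.187]
contact_force: [0.2, 4.1, 5.9]
opening: -0.0
turn [-0.    -0.001  0.001] sign -1
tool axes [[0.001, 0.001, -1.0], [0.065, -0.998, -0.001], [-0.998, -0.065, -0.001]]
t 12.57 tcp [444.2 182.3  46.1] gauge [ -6.5 136.   46.1] F [0.2 4.1 5.9] op -0.0
shift now-frame [ 2.1 10.   1.5] q [ 0.81 -0.23 -0.52  0.   -1.28  0.82]
```

View pics/w8.png

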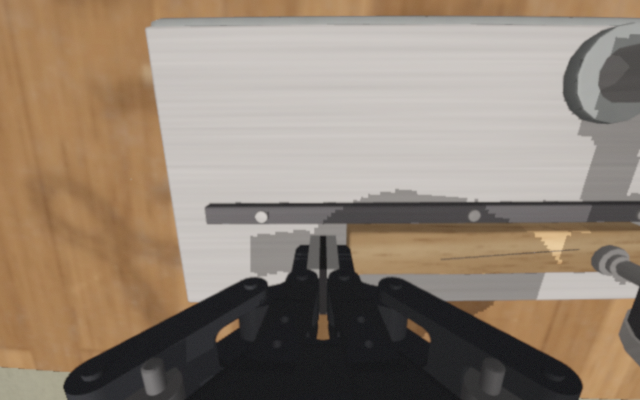

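View pics/s8.png

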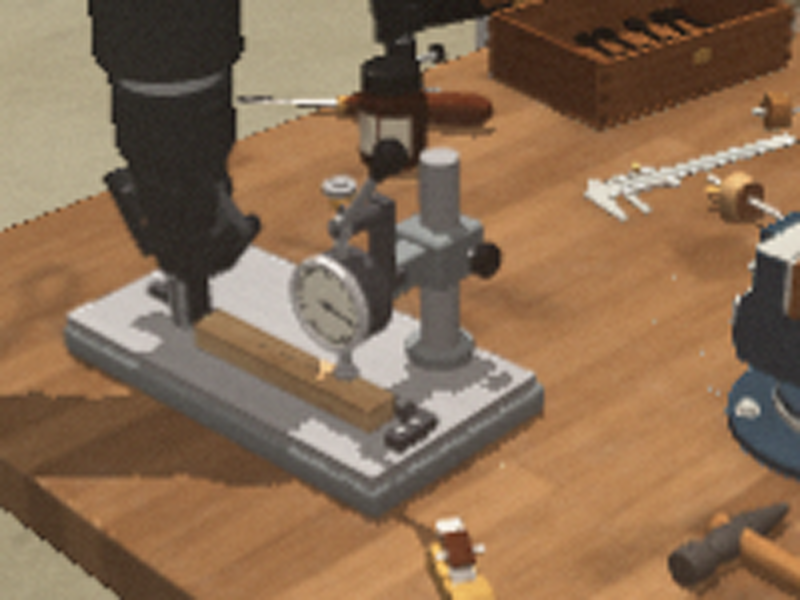

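The strip is under the raised foot, along the fence and a few millimetres short of the stop. Fine steps from here.

```bash
for i in 1; do :; done; python3 -m creep '[0,3,0,0,0,0,1,0,2,0,0,0,0,1]'; python3 -m creep '[0,2,0,0,0,0,1,0,1.5,0,0,0,0,1]'; python3 -m creep '[0,1.5,0,0,0,0,1]'
```

```text
time_s: 12.92
tcp_pos: [444.5, 177.3, 46.1]
tool_rot: [2.19, 0.072, -2.187]
contact_force: [-0.0, 4.2, 5.4]
opening: -0.003
time_s: 13.18
tcp_pos: [444.7, 173.9, 46.1]
tool_rot: [2.19, 0.072, -2.187]
contact_force: [-0.5, 3.6, 5.1]
opening: -0.002
time_s: 13.3
tcp_pos: [444.8, 172.4, 46.1]
tool_rot: [2.19, 0.072, -2.187]
contact_force: [-0.7, 3.6, 5.4]
opening: -0.002
```

```bash
python3 -m creep '[0,1.5,0,0,0,0,1]'; python3 -m creep '[0,1.5,0,0,0,0,1]';  python3 -m creep '[0,1.5,0,0,0,0,1]'
```

```text
time_s: 13.42
tcp_pos: [444.9, 170.9, 46.1]
tool_rot: [2.19, 0.072, -2.187]
contact_force: [-0.2, 4.7, 5.0]
opening: 0.003
time_s: 13.55
tcp_pos: [445.0, 169.4, 46.1]
tool_rot: [2.19, 0.073, -2.187]
contact_force: [-0.6, 4.0, 5.4]
opening: -0.0
time_s: 13.68
tcp_pos: [445.1, 167.9, 46.1]
tool_rot: [2.19, 0.073, -2.187]
contact_force: [-0.0, 4.8, 5.8]
opening: 0.002
```

Run:
```python
from h import *
plan(g=(-8,126,44))
p,d=bot.camera('scene');cv2.imwrite('pics/s9.png',cv2.resize(p[160:260,230:330],None,fx=6,fy=6,interpolation=2))
```

```text
turn [-0.    -0.001  0.001] sign -1
tool axes [[0.001, 0.001, -1.0], [0.065, -0.998, -0.001], [-0.998, -0.065, -0.001]]
t 13.68 tcp [445.1 167.9  46.1] gauge [ -6.6 121.6  46.1] F [-0.   4.8  5.8] op 0.002
shift now-frame [ 2.1 -4.4  1.4] q [ 0.79 -0.24 -0.53  0.   -1.28  0.85]
```

View pics/s9.png

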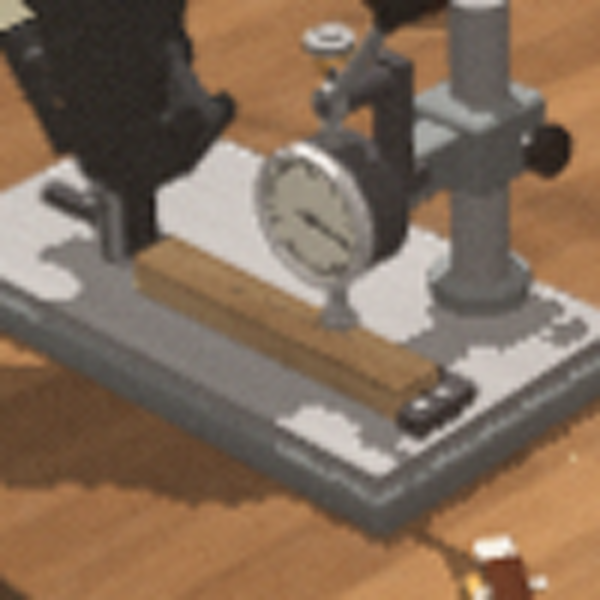

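The strip's leading end (430,375) is right at the end stop. A last fraction remains.

```bash
python3 -m creep '[0,1.5,0,0,0,0,1]'; python3 -m creep '[0,1.5,0,0,0,0,1]'
```

```text
time_s: 13.85
tcp_pos: [445.2, 166.8, 46.1]
tool_rot: [2.191, 0.074, -2.187]
contact_force: [-2.4, 9.4, 5.2]
opening: -0.002
time_s: 13.98
tcp_pos: [445.3, 166.6, 46.2]
tool_rot: [2.192, 0.077, -2.188]
contact_force: [-1.8, 13.2, 5.5]
opening: 0.003
```

Home on the stop. Now a side nudge near the trailing end to be sure it's seated on the fence.

```bash
python3 -m creep '[0,-6,0,0,0,0,1, 0,-10,0,0,0,0,1, 0,0,18,0,0,0,1, 0,0,18,0,0,0,1, 0,20,0,0,0,0,1, 0,21,0,0,0,0,1, 0,0,-7,0,0,0,1, 0,0,-4,0,0,0,1,0,0,0,0,0,0,1]';python3 - <<'E'
from h import *
plan(g=(-26.3,95,44))
p,d=bot.camera('wrist');cv2.imwrite('pics/w10.png',p)
E
```

```text
time_s: 15.1
tcp_pos: [421.8, 138.1, 45.2]
tool_rot: [2.187, 0.07, -2.189]
contact_force: [0.2, 0.2, 0.4]
opening: 0.003
turn [-0.001  0.001 -0.001] sign -1
tool axes [[-0.001, -0.001, -1.0], [0.065, -0.998, 0.001], [-0.998, -0.065, 0.001]]
t 15.1 tcp [421.8 138.1  45.2] gauge [-31.8  93.4  45.2] F [0.2 0.2 0.4] op 0.003
shift now-frame [ 1.2 -1.6 -5.5] q [ 0.78 -0.34 -0.61  0.   -1.3   0.86]
```

View pics/w10.png

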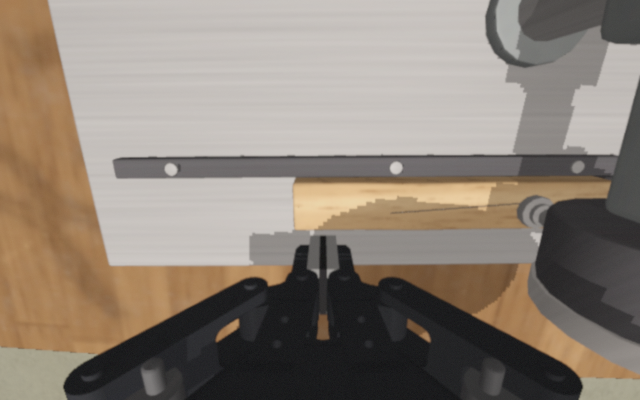

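```bash
python3 -m creep '[0,0,-3,0,0,0,1,0,0,-2,0,0,0,1]'; python3 -m creep '[0,0,-1,0,0,0,1]';python3 -m creep '[0,0,-1,0,0,0,1]'
```

```text
time_s: 15.4
tcp_pos: [426.6, 138.7, 45.5]
tool_rot: [2.188, 0.072, -2.188]
contact_force: [0.6, -0.2, -0.3]
opening: -0.0
time_s: 15.52
tcp_pos: [427.2, 138.6, 45.5]
tool_rot: [2.187, 0.071, -2.189]
contact_force: [-6.0, 0.8, 3.1]
opening: -0.001
time_s: 15.65
tcp_pos: [427.3, 138.6, 45.4]
tool_rot: [2.185, 0.071, -2.191]
contact_force: [-12.6, 2.1, 7.0]
opening: 0.001
```

```bash
python3 -m creep '[0,0,5,0,0,0,1, 0,0,7,0,0,0,1, -50,0,0,0,0,0,1, -55,0,0,0,0,0,1, -55,0,0,0,0,0,0.2, -50,0,0,0,0,0,0.2, -40,30,0,0,0,0,0.2, 0,45,-8,0,0,0,0.2, 0,45,-10,0,0,0,0.2, 0,36,0,0,0,0,0.2]';python3 -m creep '[0,0,0,0,0,0,0.2]'
python3 - <<'E'
from h import *
plan(g=(-18.5,-60,222))
for n in ['scene','top','wrist']:
    p,d=bot.camera(n);cv2.imwrite(f'pics/{n}11.png',p)
    m=bot.camera_model(n)
    for q in bot.pinpoint(n,'lever_knob')[:2]: print(n,q['p'],q['position'],atz(m,q['position'],223).round(1))
    print(proj(m,G([(-18.5,-60,223)])))
E
```

```text
time_s: 16.9
tcp_pos: [444.6, -18.2, 295.4]
tool_rot: [2.189, 0.07, -2.188]
contact_force: [-0.3, -0.9, -0.2]
opening: 0.403
time_s: 17.02
tcp_pos: [444.4, -18.5, 295.6]
tool_rot: [2.19, 0.067, -2.189]
contact_force: [-0.0, 0.5, 0.3]
opening: 0.402
turn [-0.004 -0.    -0.   ] sign -1
tool axes [[0.0, -0.0, -1.0], [0.062, -0.998, 0.0], [-0.998, -0.062, -0.0]]
t 17.02 tcp [444.4 -18.5 295.6] gauge [-19.5 -64.4 295.6] F [-0.   0.5  0.3] op 0.402
shift now-frame [73.6 -4.4 -0.9] q [ 0.42 -0.36 -0.17  0.   -1.77  1.22]
scene 0.64 [295.6, 157.3] [446.5  -6.6 223. ]
[[297.50249055 158.57033693]]
[[310.80999985 215.51743719]]
wrist 0.69 [318.9, 210.7] [444.7 -12.6 223. ]
[[320.9712908  210.34268055]]
```

View pics/wrist11.png

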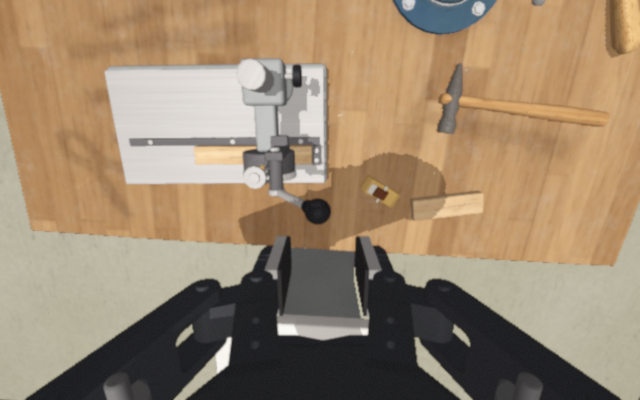

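Knob at (317,211). Centring 5 mm and descending, then returning the lever slowly.

```bash
python3 -m creep '[0,-5,0,0,0,0,0.2, 30,0,0,0,0,0,0.2, 30,0,0,0,0,0,0.2, 13,0,0,0,0,0,0.2, 0,0,0,0,0,0,0.2]'; python3 -m creep '[0,-4,0,0,0,0,0.2, 0,-4,0,0,0,0,0.2, 0,-3,0,0,0,0,0.2, 0,-3,0,0,0,0,0.2]'
python3 - <<'E'
from h import *
plan(g=(-18.5,25,222))
p,d=bot.camera('wrist');cv2.imwrite('pics/w12.png',p)
E
```

```text
time_s: 17.95
tcp_pos: [444.2, -11.5, 222.3]
tool_rot: [2.187, 0.071, -2.189]
contact_force: [0.2, 1.1, 0.2]
opening: 0.399
time_s: 18.45
tcp_pos: [444.0, 1.6, 224.4]
tool_rot: [2.191, 0.069, -2.185]
contact_force: [0.6, -3.6, 4.2]
opening: 0.4
turn [-0.001 -0.003 -0.002] sign -1
tool axes [[0.003, -0.002, -1.0], [0.064, -0.998, 0.002], [-0.998, -0.064, -0.003]]
t 18.45 tcp [444.    1.6 224.4] gauge [-18.6 -44.3 224.4] F [ 0.6 -3.6  4.2] op 0.4
shift now-frame [  2.3 -69.3  -0. ] q [ 0.46 -0.39 -0.32  0.   -1.64  1.17]
```

View pics/w12.png

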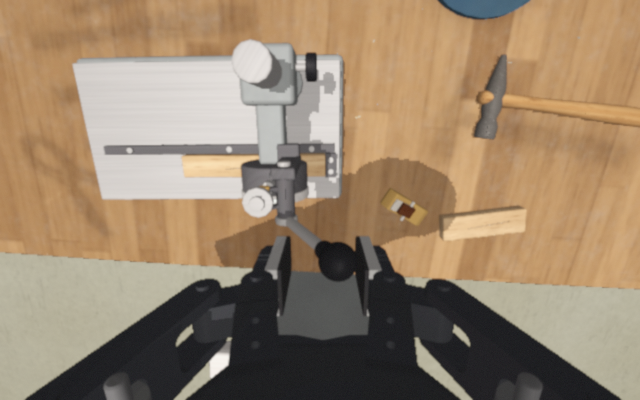

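```bash
python3 -m creep '[0.5,-3.5,0,0,0,0,0.2, 0,-3.5,0,0,0,0,0.2, 0,-3.5,0,0,0,0,0.2, 0,-3.5,0,0,0,0,0.2, 0,-3.5,0,0,0,0,0.2, 0,-3.5,0,0,0,0,0.2, 0,-3.5,0,0,0,0,0.2, 0,-3.5,0,0,0,0,0.2, 0,-3.5,0,0,0,0,0.2, 0,-3.5,0,0,0,0,0.2]'; python3 -m creep '[0,-3.5,0,0,0,0,0.2, 0,-3.5,0,0,0,0,0.2, 0,-3.5,0,0,0,0,0.2, 0,-3.5,0,0,0,0,0.2, 0,-3.5,0,0,0,0,0.2, 0,-3.5,0,0,0,0,0.2, 0,-3,0,0,0,0,0.2]';python3 - <<'E'
from h import *
plan(g=(-18.5,25,222))
E
```

```text
time_s: 19.75
tcp_pos: [441.1, 37.5, 222.0]
tool_rot: [2.188, 0.071, -2.188]
contact_force: [0.8, -2.3, 1.1]
opening: 0.399
time_s: 20.62
tcp_pos: [439.4, 61.4, 221.7]
tool_rot: [2.187, 0.071, -2.189]
contact_force: [-0.4, -1.8, -1.9]
opening: 0.4
turn [-0.     0.001 -0.   ] sign -1
tool axes [[-0.001, -0.0, -1.0], [0.065, -0.998, 0.0], [-0.998, -0.065, 0.001]]
t 20.62 tcp [439.4  61.4 221.7] gauge [-19.2  15.6 221.7] F [-0.4 -1.8 -1.9] op 0.4
shift now-frame [-0.3 -9.4 -0.7] q [ 0.6  -0.39 -0.32 -0.   -1.64  1.04]
```

```bash
python3 -m creep '[0,-3,0,0,0,0,0.2, 0,-2,0,0,0,0,0.2]'; python3 -m creep '[0,-2,0,0,0,0,0.2]'; python3 -m creep '[0,-1.5,0,0,0,0,0.2]'; python3 -m creep '[0,-1.5,0,0,0,0,0.2]'
```

```text
time_s: 20.88
tcp_pos: [439.3, 66.3, 222.0]
tool_rot: [2.188, 0.071, -2.188]
contact_force: [0.1, -1.1, -0.7]
opening: 0.396
time_s: 21.0
tcp_pos: [439.1, 68.2, 222.1]
tool_rot: [2.188, 0.071, -2.188]
contact_force: [-0.6, -2.1, -0.8]
opening: 0.399
time_s: 21.12
tcp_pos: [439.0, 69.7, 222.0]
tool_rot: [2.188, 0.071, -2.188]
contact_force: [-0.2, -2.0, -1.9]
opening: 0.4
time_s: 21.25
tcp_pos: [438.9, 71.2, 222.0]
tool_rot: [2.188, 0.071, -2.188]
contact_force: [0.6, -2.1, -2.0]
opening: 0.398
```

```bash
python3 -m creep '[0,-1.5,0,0,0,0,0.2]'; python3 -m creep '[0,-1.5,0,0,0,0,0.2]'; python3 -m creep '[0,-1.5,0,0,0,0,0.2]'
```

```text
time_s: 21.38
tcp_pos: [438.8, 72.7, 221.9]
tool_rot: [2.188, 0.071, -2.188]
contact_force: [0.1, -1.9, -1.4]
opening: 0.398
time_s: 21.5
tcp_pos: [438.7, 74.2, 221.8]
tool_rot: [2.188, 0.071, -2.189]
contact_force: [0.2, -2.1, -1.7]
opening: 0.401
time_s: 21.62
tcp_pos: [438.5, 74.8, 221.8]
tool_rot: [2.187, 0.068, -2.188]
contact_force: [2.2, -9.5, -4.5]
opening: 0.401
```

Hard stop reached. One more small push, then back off, raise clear and check.

```bash
python3 -m creep '[0,-1,0,0,0,0,0.2]'; python3 -m creep '[0,5,0,0,0,0,0.2, 0,5,0,0,0,0,0.2, -40,0,0,0,0,0,0.2, -45,0,0,0,0,0,0.2, 0,0,50,0,0,0,0.2,0,-50,50,0,0,0,0.2,0,-60,0,0,0,0,0.2,0,-60,0,0,0,0,0.2,0,-60,0,0,0,0,0.2,0,0,0,0,0,0,0.2]';python3 - <<'E'
from h import *
plan(g=(-18.5,25,222))
c,s=np.cos(YAW),np.sin(YAW)
for n,(r,q0) in {'top':(150,210),'scene':(120,200)}.items():
    p,d=bot.camera(n); cv2.imwrite(f'pics/{n}_13.png',cv2.resize(p[r:r+150,q0:q0+200],None,fx=4,fy=4,interpolation=2))
    m=bot.camera_model(n); P,px=cloud(m,d,150,260,180,340)
    g=np.c_[(P[:,:2]-[459.6,47])@[c,s],(P[:,:2]-[459.6,47])@[-s,c],P[:,2]]
    for q in bot.outline_of(n,'strip_mid')[:1]:
        M=q['pixels']; k=M[px[:,1].astype(int),px[:,0].astype(int)]&(abs(g[:,2]-48)<5)
        print(n,q['p'],k.sum(),cv2.boxPoints(cv2.minAreaRect(g[k][:,:2].astype(np.float32))).round(1).tolist())
    if n=='top': k=g[:,2]>222; print('knob',g[k].mean(0),k.sum())
E
```

```text
time_s: 21.75
tcp_pos: [438.5, 74.9, 221.8]
tool_rot: [2.186, 0.065, -2.188]
contact_force: [3.4, -12.4, -4.6]
opening: 0.4
time_s: 23.0
tcp_pos: [329.6, 287.3, 305.4]
tool_rot: [2.182, 0.074, -2.188]
contact_force: [-0.3, 0.2, 0.1]
opening: 0.397
turn [ 0.004  0.002 -0.002] sign -1
tool axes [[-0.002, -0.002, -1.0], [0.069, -0.998, 0.002], [-0.998, -0.069, 0.002]]
t 23.0 tcp [329.6 287.3 305.4] gauge [-114.   248.3  305.4] F [-0.3  0.2  0.1] op 0.397
shift now-frame [ 83.6 223.5 -94.9] q [ 1.18 -0.38 -0.16 -0.   -1.79  0.46]
top 0.85 292 [[-13.300000190734863, 108.69999694824219], [-11.699999809265137, -45.20000076293945], [12.699999809265137, -44.900001525878906], [11.100000381469727, 108.9000015258789]]
knob [-18.1344173   22.5073516  228.98493159] 72
scene 0.55 348 [[-19.299999237060547, 106.0999984741211], [-16.100000381469727, -49.400001525878906], [9.699999809265137, -48.900001525878906], [6.599999904632568, 106.5999984741211]]
```

View pics/top_13.png

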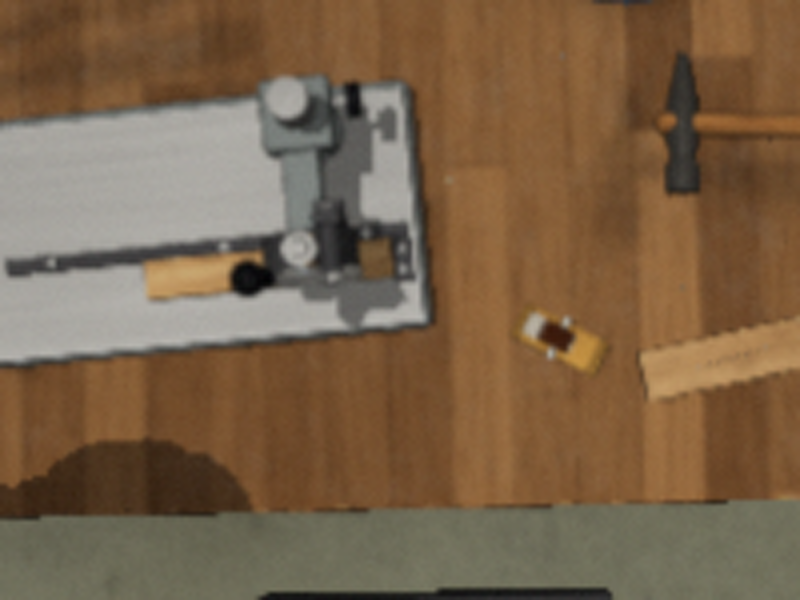

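View pics/scene_13.png

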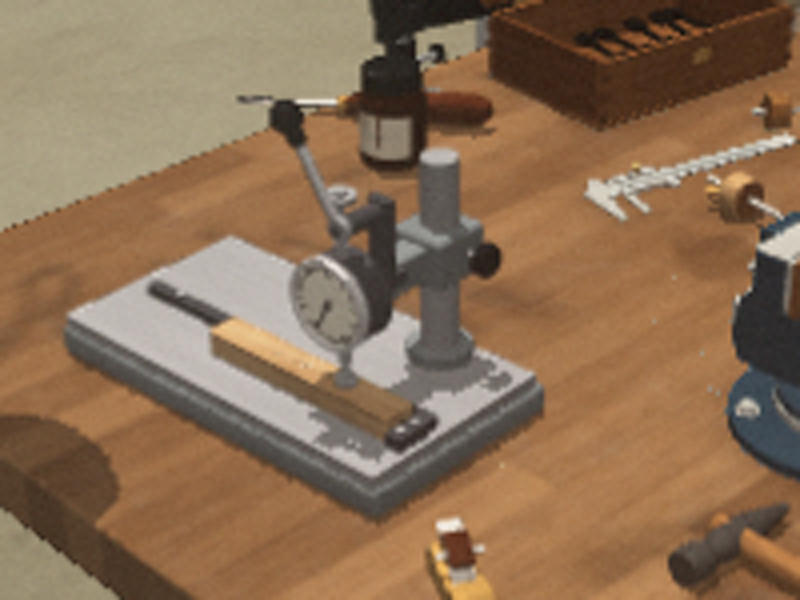

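The strip fits home, the knob is back, and the foot is on the strip. One close wrist look will check the fence gap.

```bash
python3 -m creep '[45,35,-15,0,0,0,0.2, 45,35,-15,0,0,0,0.2, 45,35,-15,0,0,0,0.2, 45,35,0,0,0,0,0.2, 0,0,0,0,0,0,0.2, 0,0,0,0,0,0,0.2]';python3 - <<'E'
from h import *
plan(g=(-18.5,25,222))
p,d=bot.camera('wrist');cv2.imwrite('pics/w14.png',cv2.resize(p[0:220,240:640],None,fx=2,fy=2,interpolation=2))
E
```

```text
time_s: 23.95
tcp_pos: [385.4, 147.2, 128.7]
tool_rot: [2.193, 0.072, -2.187]
contact_force: [-0.5, 0.3, 1.4]
opening: 0.401
turn [-0.002 -0.003  0.002] sign -1
tool axes [[0.003, 0.002, -1.0], [0.064, -0.998, -0.002], [-0.998, -0.064, -0.003]]
t 23.95 tcp [385.4 147.2 128.7] gauge [-67.5 104.9 128.7] F [-0.5  0.3  1.4] op 0.401
shift now-frame [-93.3  79.7 -49.4] q [ 0.86 -0.49 -0.56  0.   -1.5   0.77]
```

View pics/w14.png

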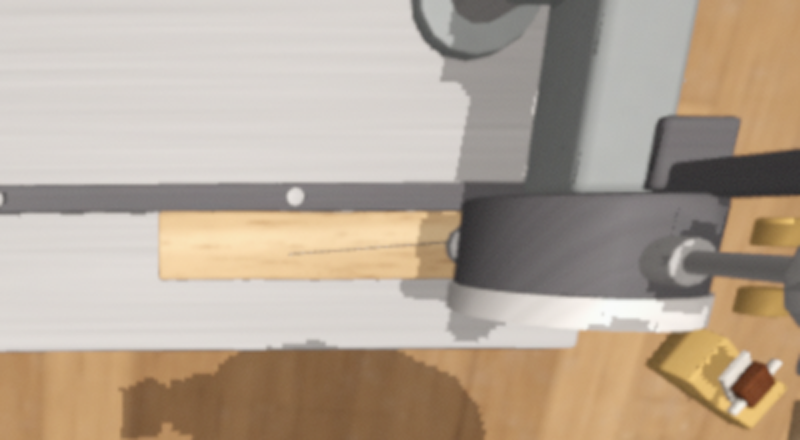

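The strip's rear edge (row 211) meets the fence along its whole visible length with no gap. I'll raise clear and hand in.

```bash
python3 -m creep '[-40,-20,15,0,0,0,0.2, -45,-40,15,0,0,0,0.2, -40,-40,15,0,0,0,0.2, 0,0,0,0,0,0,0.2, 0,0,0,0,0,0,0.2]';python3 -c "
from cell import bot
print(bot.hand_in())"
```

```text
time_s: 24.62
tcp_pos: [333.0, 245.1, 252.7]
tool_rot: [2.188, 0.074, -2.188]
contact_force: [0.6, 0.3, -0.2]
opening: 0.403
the job is handed in; nothing more can be done
None
```

The maple strip is gauged and the job was handed in at about 24.6 s, with the arm clear of everything.

**What I did, in order:**
1. I threw the lever fully over to its −y stop, which raised the foot.
2. I pushed the strip sideways onto the fence, then slid it under the foot until it met the end stop (about 13 N).
3. I gave it a second sideways push near its trailing end to seat it on the fence (about 13 N).
4. I swung the lever slowly back to its +y stop.

The highest force I read during the pushes was about 17 N.

**What the last checks showed:**
- **Strip position:** in the top camera it lies at gauge x −13 to 12 and y −45 to 109 mm, where home is x −12 to 12 and y −45 to 110. The close wrist picture shows no gap along the visible part of the fence.
- **Lever and foot:** the knob is back leaning to +y, and the foot appears to rest on the strip. I judged the foot by eye from the picture, as I had no reading of its height.
- **Other items:** the hammer, thumb plane and short strip look unmoved.

**Where the measurements disagreed:**
- The scene camera put the strip about 3 to 5 mm off from the top camera, which I put down to calibration and depth noise.
- The top-camera fit showed about 0.6° of skew, but the wrist picture does not.

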